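# Wedge the toothed insert into the vegetable slicer

## Task

Two blade inserts lie on the wooden board beside the sloping vegetable slicer. Take the one with the row of teeth and slide it, narrow end first and grip block up, up the slicer's tapered dovetail way from the open lower end, pushing until it wedges tight and stays there by itself. Leave the plain insert and the other things on the board where they are.

Things in the scene. Friction and masses are not known exactly. Their poses are not given: they have to be found in the camera images.
- insert_teeth: insert to fit: aluminium plate 110 long, 12 thick (mm), tapered, dovetail sides. Origin: centre of underside; x to the narrow end (goes in first), z up. Underside 93.6 wide at x=-55, 74.4 at x=+55 (5 deg a side); sides lean in 20 deg. 7 teeth 12 high across the top at x=+40. 0.28 kg. Starts flat on the board (top z=80), left or right of the slicer, narrow end away from the robot within 40 deg
- teeth_block (a point): centre of the top of the toothed insert's black grip block, which stands on the middle of the plate: 44 mm along the insert's x, 24 mm along its y, 34 mm high; this point is 46 mm above the insert's underside
- insert_plain: the other insert, same plate and grip block and same frame, but flat on top, with only a flush slanting slot instead of the teeth; must be left alone
- slicer_way: sloping deck of the fixed slicer (mm). Origin on the deck at the middle of the way's open lower end (mouth), 78 above the board; x up the 24 deg slope, away from the robot; y level; z square to the deck. Two rails 11 high from x=0 to 112, shaped to the insert: gap at the deck 94.5 at the mouth, 84 at x=60. 132 wide. Bare deck goes on below the mouth to x=-35, above to x=135
- way_tight (a point): point on the deck, axes as slicer_way, 60 mm up from the mouth: the insert's origin comes to within 1 mm of here when it is wedged without play, flat on the deck, axes parallel. A push of 12 to 20 N up the slope wedges it so that it stays; friction (about 0.6) just holds a loose one on the slope, though a knock may let it slip back
- garlic: garlic bulb, 60 mm across, 59 mm high, standing behind the work; origin under its centre; leave alone
- shaker: steel shaker, 55 mm diameter, 86 mm high, behind the work; origin under its centre; leave alone
- spice: spice jar with black cap, 41 mm diameter, 105 mm high, behind the work; origin under its centre; leave alone
- salt_box: lidded white box, 106 x 114 x 64 mm, behind the slicer; origin under its centre; leave alone
- oil: white squeeze bottle, 55 mm diameter, 165 mm high, behind the slicer; origin under its centre; leave alone
- oven_corner (a point): the nearest upright edge of the tall oven at the left, 0.3 m up: a wall that the arm must keep clear of on its way from its start to the board; the oven lies beyond it to the left and away from the robot

How it is judged (in metres and radians):
On the way:
1. the toothed insert lies in the mouth of the way, narrow end up the slope, not yet home (x of insert_teeth in the frame of slicer_way between -0.02 and 0.04 m and y of insert_teeth in the frame of slicer_way between -0.009 and 0.009 m and z of insert_teeth in the frame of slicer_way between -0.003 and 0.008 m and angle between the z axis of insert_teeth and the z axis of slicer_way, either way round below 0.15 rad and angle between the x axis of insert_teeth and the x axis of slicer_way, either way round below 0.2 rad), for 0.1 s.
At the end, for the whole second after the job is handed in: The toothed insert sits wedged in the dovetail way without play: its origin at least 57 mm up the way from the mouth (60 mm is the tight fit), within 3 mm of the way's middle line, flat on the deck (within 2 mm, 3 degrees), at rest and released; the plain insert within 20 mm of where it lay (x of insert_teeth in the frame of slicer_way between 0.057 and 0.08 m and y of insert_teeth in the frame of slicer_way between -0.003 and 0.003 m and z of insert_teeth in the frame of slicer_way between -0.003 and 0.002 m and angle between the z axis of insert_teeth and the z axis of slicer_way, either way round below 0.05 rad and angle between the x axis of insert_teeth and the x axis of slicer_way, either way round below 0.05 rad and linear speed of insert_teeth below 0.01 m/s and distance of insert_plain from where it was at the start of the episode below 0.02 m); the robot touches nothing.
It fails at once if the plain insert is shifted (distance of insert_plain from where it was at the start of the episode above 0.02 m).
It fails at once if a bystander on the board is shifted by more than 30 mm or knocked over (distance of any of garlic, shaker, spice, salt_box, oil from where it was at the start of the episode above 0.03 m or angle between any of shaker, spice, oil's own z axis and vertical above 0.5 rad).
It also fails if it takes over 48 s, if anything falls off the work surface, if the arm or the gripper's body presses on something with over 40 N, if the wrist force passes 120 N, or if a joint passes its speed limit or range.

## Robot

A 7-joint arm with a two-finger parallel gripper is mounted at the origin on a cart in front of the work surface, level with it; the furniture and walls round the work are solid. World frame = base frame: x ahead of the robot, y to its left, z up, the work surface at z = 0. Lengths are in mm, angles in rad, forces in N, time in s.
With the tool pointing down it reaches from about 350 to 900 mm from the base axis. Payload 8.1 kg.
Tool frame: the origin (TCP) lies midway between the tips of the shut fingers; the grasp point (between the pads) lies 19 mm behind it; z points along the fingers, y is the line along which they close (so a half turn about z gives the same grasp; the last joint's range is limited). The gripper opens to 92 mm and grips with 3 to 60 N. Pads are 19 mm wide; open, the fingers measure 130 mm over their backs; the gripper's body (75 mm by 190 mm) begins 47 mm behind the grasp point.
Start: joints at [1.105, 0.434, 0.025, 1.573, -0.012, 1.134, -0.075], TCP at [221.786, -584.339, 226.742] pointing down, gripper open.
Joint ranges: [-2.62, 2.62], [-0.44, 2.09], [-1.27, 1.32], [0.08, 2.57], [-1.32, 4.46], [0.12, 2], [-2.74, 2.74]. Speed limits (rad/s): [2.22, 2.22, 3.01, 3.01, 3.14, 3.14, 3.14].

## Interface

Orientations are given as a 3x3 rotation matrix whose columns are the frame's x, y, z axes.
In Python, from plant import robot, optics gives the robot as it stands.
- The arm moves only by the tool apply_moves, never from a script. Its argument "rows" is a list of rows, each a list of 2 entries, a list of its own where there are three numbers: the shift along the tool's x, y, z in mm, then the turn, a rotation vector about the tool's x, y, z in degrees. In form: [[[x, y, z], [ax, ay, az]], ...]. A call has 1 to 20 rows; each row is the pose to reach, as a shift and turn from the pose commanded when the call began, along the tool's axes at that moment; what a row does not reach only later rows make up. A row lasts 1/12 s, in which the tool goes at most 41.7 mm and 7.16 degrees, less where a joint would pass 70% of its speed; a pose out of reach is approached as far as the arm can. A call with a gripper value outside its range is refused whole. "gripper" is the finger opening in mm, from 0 to 91.8, set as the call begins (left out, the last holds). The fingers move at their own pace and stop on an object; "force" is the grip in N (left out, the last holds). Time passes only in rows, so rows that repeat a pose let the fingers close. It gives the time, the measured TCP pose, the force, the opening and the grip force at its end, in the units of the state.
- robot.read_state(): the state, without advancing time (a new reading comes with each control period).
- optics.read_camera(name): name is "scene" or "top" or "wrist"; returns the picture (480x640x3 uint8, blue, green, red); there is no depth.
- optics.camera_model(name): a dict with "vertical_fov" (degrees; the focal length in pixels is half the picture's height over the tangent of half this angle, whatever the lens; pixels are square), "cx", "cy" (the principal point, pixels), "D" ([k1, k2, p1, p2, k3] as OpenCV has them; the pictures are not rectified), "R" (3x3) and "t" (3): a world point X has camera coordinates R X + t. Camera axes: x right, y down, z forward; pixel columns grow to the right and rows downward; lengths in mm; the calibration is good to about 2 mm. A picture is of the moment at which its call begins: read the wrist's pose just before it. camera_model takes no time and is no camera call; for the wrist camera it gives the pose at the moment of the call.
- robot.sign_off(): hands the job in; it is judged then, once.
Trained networks look in the newest picture that a camera, given by its name, has taken for a name from the list of things; names that differ only in an ending like _2 or _b are one class to them, and where a whole thing is asked for, a point or a joint stands for the part that bears it (a point fixed in the world has none). Each returns a list of dicts, best first, with "confidence" (0 to 1); they miss things now and then, are a little off and sometimes report something else, mostly with a low value. They report only what shows in the picture. A call takes as long as a camera call.
- optics.boxes_of(camera, name): "at" ([x, y, z] in mm, in world coordinates, good to about 4 mm: the middle of the surface that is visible of it).
The state is a dict: "time": time; "joint_positions": joint angles; "qd": joint speeds; "tau": joint torques, N m; "eef_pos": TCP position; "ee_rot": TCP orientation; "contact_force": force on the tool from outside, world axes, zero at the start; "torque": the same for the moment, N m; "grip_width": finger opening in mm; "gripper_force": force on a finger pad.
Only numpy, scipy, OpenCV 4.12 (cv2) and the standard library are available. Lean on these libraries where they do the work, as an engineer would, in place of code of your own. Each camera call takes 0.05 s, during which the arm holds its last target. There are 200 camera calls.

## Working session

There is one attempt and no reset: what is moved stays moved. The work goes in short steps, Python scripts to look and compute and a tool call to move; the robot and the scene stay as the last step left them, time stands still between calls to the robot, and variables do not carry over. Pictures are saved under pics/ and viewed, at most 11 in all, crops included, and the job is handed in when it is done.

Besides the shell and the picture viewer there is one more tool, called after "Request:" by a JSON object that holds its "name" and its "arguments", one argument or row to a line. apply_moves: Moves the arm, as the interface text tells. Its arguments: {"type":"object","properties":{"rows":{"type":"array","items":{"type":"array"}},"gripper":{"type":"number"},"force":{"type":"number"}},"required":["rows"]}

```bash
ls; mkdir -p pics
python3 - <<'E'
from plant import robot, optics
import cv2,numpy as np
s=robot.read_state(); print(s['time'],s['eef_pos'],s['ee_rot'])
for c in ('scene','top'):
    im=optics.read_camera(c); cv2.imwrite(f'pics/{c}0.png',im)
    m=optics.camera_model(c); print(c,{k:np.round(v,3).tolist() for k,v in m.items()})
    for n in ('insert_teeth','teeth_block','insert_plain','slicer_way','way_tight','garlic','shaker','spice','salt_box','oil','oven_corner'):
        print(n,[(np.round(d['at']).tolist(),round(d['confidence'],2)) for d in optics.boxes_of(c,n)[:2]])
print(robot.read_state()['time'])
E
```

```text
pics
0.0 [ 221.55958232 -583.85705807  225.94436653] [[ 9.34938334e-01  3.54809526e-01 -7.15680956e-04]
 [ 3.54810213e-01 -9.34937236e-01  1.44139209e-03]
 [-1.57697131e-04 -1.60154363e-03 -9.99998705e-01]]
scene {'vertical_fov': 52.67, 'cx': 310.387, 'cy': 242.118, 'D': [-0.071, 0.0, 0.0, 0.0, 0.0], 'R': [[-0.53, -0.848, -0.004], [-0.4, 0.254, -0.881], [0.748, -0.465, -0.474]], 't': [367.286, 442.188, 719.071]}
insert_teeth [([541.0, -253.0, 94.0], 0.84)]
teeth_block [([543.0, -259.0, 93.0], 0.82)]
insert_plain [([508.0, 229.0, 90.0], 0.7)]
slicer_way [([608.0, -9.0, 178.0], 0.98)]
way_tight [([609.0, -14.0, 182.0], 0.96), ([542.0, -254.0, 93.0], 0.6)]
garlic [([721.0, -196.0, 131.0], 0.67), ([708.0, 216.0, 117.0], 0.65)]
shaker [([721.0, -199.0, 132.0], 0.67)]
spice [([691.0, -288.0, 144.0], 0.86)]
salt_box []
oil [([771.0, 157.0, 158.0], 0.59), ([507.0, 229.0, 92.0], 0.48)]Traceback (most recent call last):
  File "<stdin>", line 8, in <module>
ValueError: it knows: garlic, insert_plain, insert_teeth, oil, salt_box, shaker, slicer_way, spice, teeth_block, way_tight
```

Run:
```python
from plant import robot, optics
import cv2,numpy as np
for c in ('top',):
    im=optics.read_camera(c); cv2.imwrite(f'pics/{c}0.png',im)
    m=optics.camera_model(c); print(c,{k:np.round(v,3).tolist() for k,v in m.items()})
    for n in ('insert_teeth','teeth_block','insert_plain','slicer_way','way_tight'):
        print(n,[(np.round(d['at']).tolist(),round(d['confidence'],2)) for d in optics.boxes_of(c,n)[:2]])
print(robot.read_state()['time'])
```

```text
top {'vertical_fov': 46.518, 'cx': 319.447, 'cy': 233.369, 'D': [0.006, 0.0, 0.0, 0.0, 0.0], 'R': [[0.175, -0.985, 0.007], [-0.868, -0.157, -0.471], [0.465, 0.077, -0.882]], 't': [-75.839, 662.703, 1126.591]}
insert_teeth [([550.0, -269.0, 91.0], 0.72), ([692.0, -297.0, 167.0], 0.46)]
teeth_block [([554.0, -270.0, 92.0], 0.92)]
insert_plain [([511.0, 210.0, 90.0], 0.88)]
slicer_way [([618.0, -20.0, 182.0], 0.76)]
way_tight [([616.0, -14.0, 186.0], 0.9)]
0.85
```

View pics/scene0.png

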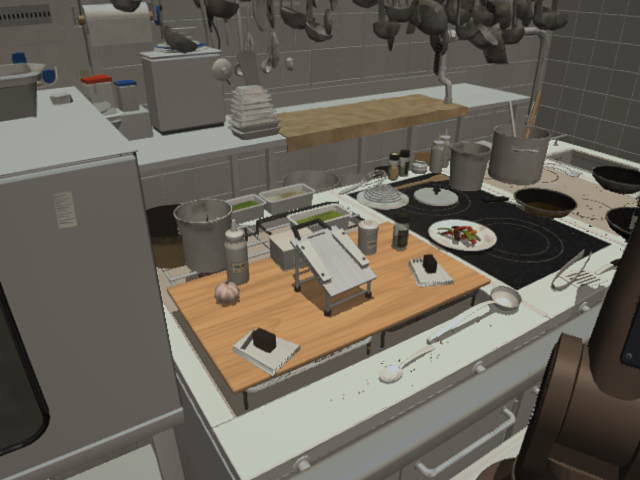

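View pics/top0.png

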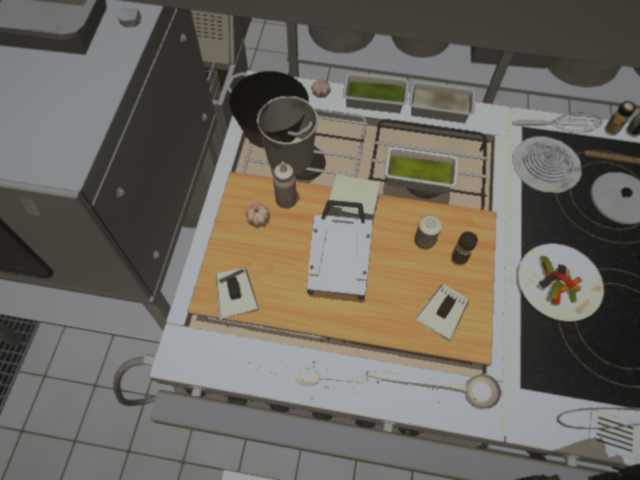

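The scene and top pictures show the toothed insert at right (top ≈ (443,310), teeth at its far end near (450,295)). The plain one is at left (235,292) and the slicer is at (340,255). I'll move above for a wrist view.

Request:
{"name": "apply_moves", "arguments": {
  "rows": [
    [[30,-20,-40],[0,0,0]],
    [[60,-40,-80],[0,0,0]],
    [[90,-60,-110],[0,0,0]],
    [[120,-80,-130],[0,0,0]],
    [[150,-105,-140],[0,0,0]],
    [[180,-130,-150],[0,0,0]],
    [[212,-152,-160],[0,0,0]],
    [[243,-173,-170],[0,0,0]],
    [[275,-195,-180],[0,0,0]],
    [[305,-217,-180],[0,0,0]],
    [[335,-240,-180],[0,0,0]],
    [[360,-260,-180],[0,0,0]],
    [[360,-260,-180],[0,0,0]],
    [[360,-260,-180],[0,0,0]]
  ]
}}

```text
time: 2.02
eef_pos: [467.3, -210.8, 406.8]
ee_rot: [[0.933, 0.36, 0.0], [0.36, -0.933, 0.0], [0.0, -0.0, -1.0]]
contact_force: [-0.3, -1.4, -0.2]
grip_width: 91.7
gripper_force: 0.0
```

Run:
```python
from plant import robot, optics
import cv2,numpy as np
s=robot.read_state(); print(s['time'],s['eef_pos'],np.round(s['ee_rot'],3).tolist(),s['joint_positions'])
m=optics.camera_model('wrist'); im=optics.read_camera('wrist'); cv2.imwrite('pics/w1.png',im)
print({k:np.round(v,4).tolist() for k,v in m.items()})
np.save('w1.npy',m,allow_pickle=True)
for n in ('insert_teeth','teeth_block','slicer_way','way_tight'):
    print(n,[(np.round(d['at']).tolist(),round(d['confidence'],2)) for d in optics.boxes_of('wrist',n)[:2]])
```

```text
2.0167 [ 467.26616529 -210.82050487  406.78485129] [[0.933, 0.36, 0.0], [0.36, -0.933, 0.0], [0.0, -0.0, -1.0]] [ 0.50918129  0.16690936 -0.22773963  1.51156306  0.03715034  1.46724786
 -0.92164749]
{'vertical_fov': 59.1046, 'cx': 324.1048, 'cy': 247.8342, 'D': [-0.0778, 0.0, 0.0, 0.0, 0.0], 'R': [[0.359, -0.9333, 0.0002], [-0.8979, -0.3454, 0.2728], [-0.2546, -0.0981, -0.9621]], 't': [-364.627, 263.3776, 661.5809]}
insert_teeth [([560.0, -269.0, 90.0], 0.91)]
teeth_block [([556.0, -269.0, 86.0], 0.95)]
slicer_way [([569.0, -30.0, 152.0], 0.95)]
way_tight [([567.0, -31.0, 159.0], 0.63), ([686.0, -294.0, 147.0], 0.41)]
```

View pics/w1.png

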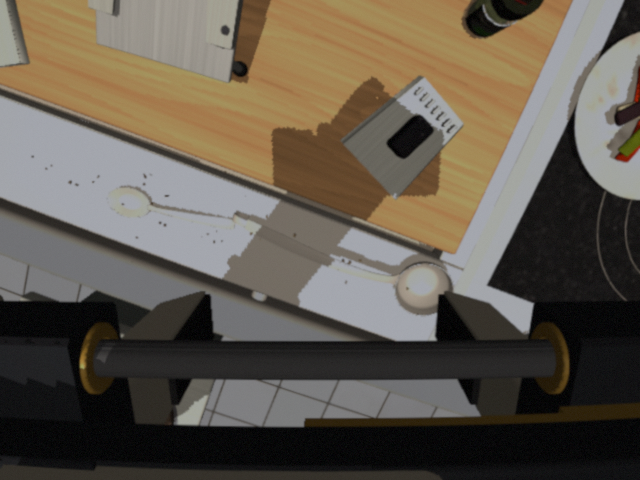

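The wrist view shows the toothed insert with outline corners ≈ (343,139), (395,196), (463,127), (422,77). The slicer's lower deck edge runs from (97,43) to (230,82). I'll fit the insert.

```bash
cat > h.py <<'E'
import numpy as np, cv2
from scipy.optimize import least_squares
def proj(m,X):
    f=240/np.tan(np.radians(m['vertical_fov'])/2)
    K=np.array([[f,0,m['cx']],[0,f,m['cy']],[0,0,1.]])
    R=np.array(m['R'],float);t=np.array(m['t'],float)
    return cv2.projectPoints(np.asarray(X,float).reshape(-1,1,3),cv2.Rodrigues(R)[0],t,K,np.array(m['D'],float))[0][:,0]
def Rz(a): c,s=np.cos(a),np.sin(a); return np.array([[c,-s,0],[s,c,0],[0,0,1.]])
i=12*np.tan(np.radians(20))
BOT=np.array([[-55,46.8,0],[-55,-46.8,0],[55,-37.2,0],[55,37.2,0]])
TOP=np.array([[-55,46.8-i,12],[-55,-46.8+i,12],[55,-37.2+i,12],[55,37.2-i,12]])
BLK=np.array([[-22,12,46],[-22,-12,46],[22,-12,46],[22,12,46]])
a=np.radians(24); RS=np.array([[np.cos(a),0,-np.sin(a)],[0,1,0],[np.sin(a),0,np.cos(a)]])
DECK=np.array([[-35,66,0],[-35,-66,0],[135,-66,0],[135,66,0]])
RAIL=np.array([[0,66,11],[0,-66,11],[112,-66,11],[112,66,11]])
def slicer(p,X): # p=x,y,yaw(rad)
    return np.asarray(X)@(Rz(p[2])@RS).T+[p[0],p[1],158]
def insert(p,X): return np.asarray(X)@Rz(p[2]).T+[p[0],p[1],80]
def fit(m,model,X,uv,p0):
    r=least_squares(lambda p:(proj(m,model([p[0],p[1],p[2]/100],X))-uv).ravel(),[p0[0],p0[1],p0[2]*100],loss='soft_l1')
    return np.array([r.x[0],r.x[1],r.x[2]/100]), np.round(r.fun.reshape(-1,2),1)
def draw(m,im,P,col):
    uv=proj(m,P); cv2.polylines(im,[np.round(uv*16).astype(np.int32)],True,col,1,cv2.LINE_AA,4)
E
python3 - <<'E'
from h import *
m=np.load('w1.npy',allow_pickle=True).item(); im=cv2.imread('pics/w1.png')
p,r=fit(m,insert,BOT,np.array([[343,139],[395,196],[463,127],[422,77]]),[555,-268,-.3]); print(p,np.degrees(p[2]),r)
S=4;x0,y0=325,60
c=cv2.resize(im[y0:y0+150,x0:x0+150],None,fx=S,fy=S,interpolation=cv2.INTER_CUBIC)
for P,col in((BOT,(0,255,0)),(TOP,(255,0,0)),(BLK,(0,0,255))):
    uv=(proj(m,insert(p,P))-[x0,y0]+.5)*S-.5
    cv2.polylines(c,[np.round(uv).astype(np.int32)],True,col,1,cv2.LINE_AA)
cv2.imwrite('pics/c1.png',c)
E
```

```text
[ 5.61225755e+02 -2.72174421e+02 -4.55378639e-01] -26.091274067412606 [[-2.1 -0.4]
 [ 0.4  3.6]
 [ 1.2  0.4]
 [-0.2 -1.6]]
```

View pics/c1.png

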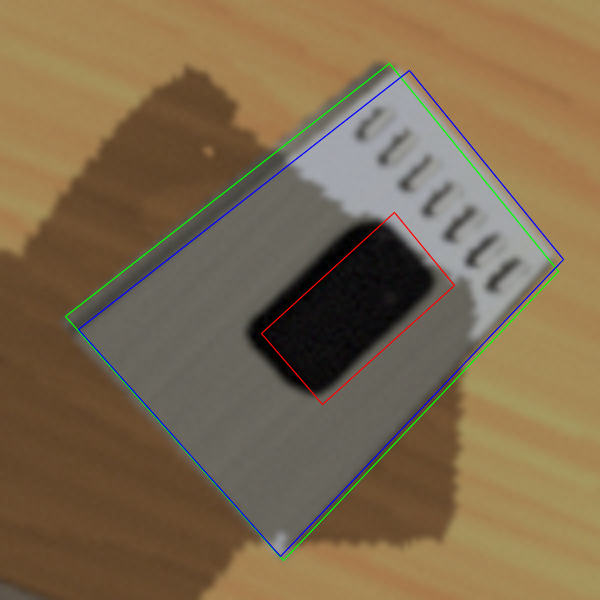

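The drawn model is about 3 px off at the block, so I'll look closer with the tool turned to match the insert.

Request:
{"name": "apply_moves", "arguments": {
  "rows": [
    [[3,6,26],[0,0,7]],
    [[6,12,53],[0,0,14]],
    [[10,19,80],[0,0,21]],
    [[13,25,107],[0,0,28]],
    [[16,31,134],[0,0,35]],
    [[20,38,160],[0,0,42]],
    [[23,44,187],[0,0,47]],
    [[23,44,187],[0,0,47]],
    [[23,44,187],[0,0,47]],
    [[23,44,187],[0,0,47]]
  ]
}}

```text
time: 3.1
eef_pos: [503.4, -247.0, 221.2]
ee_rot: [[0.898, -0.44, 0.001], [-0.44, -0.898, -0.001], [0.001, -0.0, -1.0]]
contact_force: [-0.1, -0.2, 1.1]
grip_width: 91.5
gripper_force: 0.0
```

Run:
```python
from plant import robot, optics
from h import *
s=robot.read_state(); print(s['time'],s['eef_pos'],np.round(s['ee_rot'],3).tolist(),s['joint_positions'])
m=optics.camera_model('wrist'); im=optics.read_camera('wrist'); cv2.imwrite('pics/w2.png',im)
np.save('w2.npy',m,allow_pickle=True)
print([(np.round(d['at']).tolist(),round(d['confidence'],2)) for d in optics.boxes_of('wrist','teeth_block')[:2]])
```

```text
3.1 [ 503.4352896  -247.03315165  221.17008343] [[0.898, -0.44, 0.001], [-0.44, -0.898, -0.001], [0.001, -0.0, -1.0]] [ 0.44010705  0.3403644  -0.10502644  1.73385877  0.04007265  1.06819487
 -1.70432756]
[([564.0, -274.0, 91.0], 0.74), ([573.0, -80.0, 151.0], 0.48)]
```

View pics/w2.png

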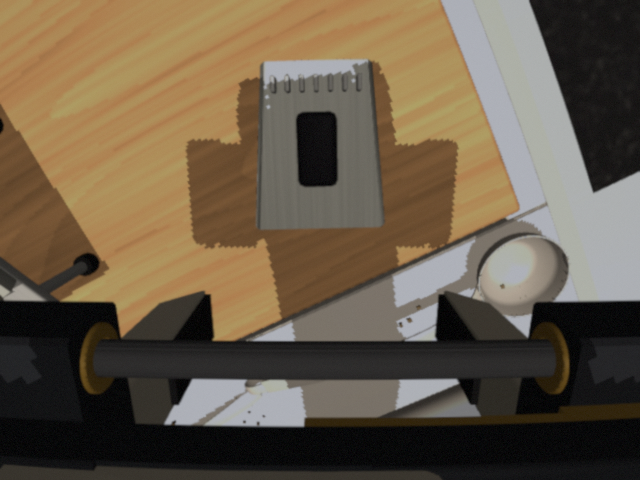

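The insert is squarely in view: corners (258,229), (383,228), (371,61), (262,61), and block rows 113–186, columns 297–337.

Run:
```python
from h import *
m=np.load('w2.npy',allow_pickle=True).item(); im=cv2.imread('pics/w2.png')
uv=np.array([[258,229],[383,228],[371,61],[262,61]])
p,r=fit(m,insert,BOT,uv,[560,-272,-.45]); print(p,np.degrees(p[2]),r.tolist())
b,r=fit(m,insert,BLK,np.array([[299,186],[337,186],[337,112],[297,112]]),[560,-272,-.45]); print(b,np.degrees(b[2]),r.tolist())
S=4;x0,y0=240,45
c=cv2.resize(im[y0:y0+195,x0:x0+160],None,fx=3,fy=3,interpolation=cv2.INTER_CUBIC)
B0=BLK-[0,0,34]
for P,col in((BOT,(0,255,0)),(TOP,(255,0,0)),(BLK,(0,0,255)),(B0,(0,255,255))):
    cv2.polylines(c,[np.round((proj(m,insert(p,P))-[x0,y0]+.5)*3-.5).astype(np.int32)],True,col,1,cv2.LINE_AA)
cv2.imwrite('pics/c2.png',c)
```

```text
[ 5.60049318e+02 -2.70497836e+02 -4.39153488e-01] -25.161641407199376 [[-2.6, -3.0], [1.6, -4.2], [1.8, 1.3], [-1.3, 3.4]]
[ 5.60343917e+02 -2.70748980e+02 -4.48195184e-01] -25.679692453510075 [[-1.1, 1.5], [1.0, 1.1], [1.0, -1.3], [-0.9, -0.9]]
```

View pics/c2.png

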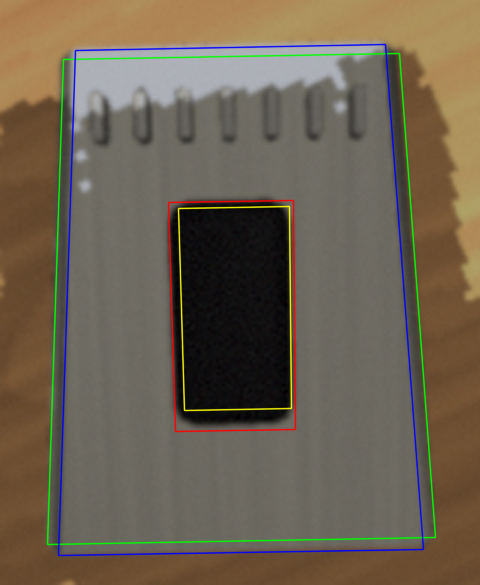

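Pose: (560.2, −270.6), yaw −25.4°. Grasping with the TCP at z≈96.

Request:
{"name": "apply_moves", "arguments": {
  "rows": [
    [[30,-2,20],[0,0,-0.7]],
    [[61,-4,45],[0,0,-0.7]],
    [[61,-4,75],[0,0,-0.7]],
    [[61,-4,100],[0,0,-0.7]],
    [[61,-4,118],[0,0,-0.7]],
    [[61,-4,125],[0,0,-0.7]],
    [[61,-4,125],[0,0,-0.7]],
    [[61,-4,125],[0,0,-0.7]]
  ]
}}

```text
time: 3.87
eef_pos: [560.5, -270.2, 96.3]
ee_rot: [[0.903, -0.43, 0.002], [-0.43, -0.903, -0.001], [0.002, -0.0, -1.0]]
contact_force: [0.4, -0.7, 1.1]
grip_width: 91.6
gripper_force: 0.0
```

Request:
{"name": "apply_moves", "arguments": {
  "rows": [
    [[0,0,0],[0,0,0]],
    [[0,0,0],[0,0,0]],
    [[0,0,0],[0,0,0]],
    [[0,0,0],[0,0,0]],
    [[0,0,0],[0,0,0]],
    [[0,0,0],[0,0,0]],
    [[0,0,0],[0,0,0]],
    [[0,0,0],[0,0,0]]
  ],
  "gripper": 10,
  "force": 50
}}

```text
time: 4.53
eef_pos: [559.7, -269.9, 94.7]
ee_rot: [[0.902, -0.431, -0.0], [-0.431, -0.902, 0.0], [-0.0, 0.0, -1.0]]
contact_force: [-0.1, 0.5, -0.4]
grip_width: 43.0
gripper_force: 0.0
```

Request:
{"name": "apply_moves", "arguments": {
  "rows": [
    [[0,0,0],[0,0,0]],
    [[0,0,0],[0,0,0]],
    [[0,0,0],[0,0,0]],
    [[0,0,0],[0,0,0]],
    [[0,0,0],[0,0,0]],
    [[0,0,-10],[0,0,0]],
    [[0,0,-30],[0,0,0]],
    [[0,0,-60],[0,0,0]],
    [[0,0,-90],[0,0,0]],
    [[0,0,-120],[0,0,0]],
    [[0,0,-150],[0,0,0]],
    [[0,0,-180],[0,0,0]],
    [[0,0,-210],[0,0,0]],
    [[0,0,-210],[0,0,0]]
  ]
}}

```text
time: 5.7
eef_pos: [561.8, -270.6, 311.9]
ee_rot: [[0.902, -0.431, 0.009], [-0.431, -0.902, -0.003], [0.01, -0.001, -1.0]]
contact_force: [1.3, 0.1, -2.5]
grip_width: 23.7
gripper_force: 49.9
```

Run:
```python
from h import *
a=cv2.imread('pics/top0.png')[195:315,290:390]; b=cv2.imread('pics/scene0.png')[210:320,280:385]
a=cv2.resize(a,(400,480),interpolation=cv2.INTER_CUBIC); b=cv2.resize(b,(400,419),interpolation=cv2.INTER_CUBIC)
b=cv2.copyMakeBorder(b,0,61,0,0,cv2.BORDER_CONSTANT)
cv2.imwrite('pics/sl.png',np.hstack([a,b]))
```

```text
(no output)
```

View pics/sl.png

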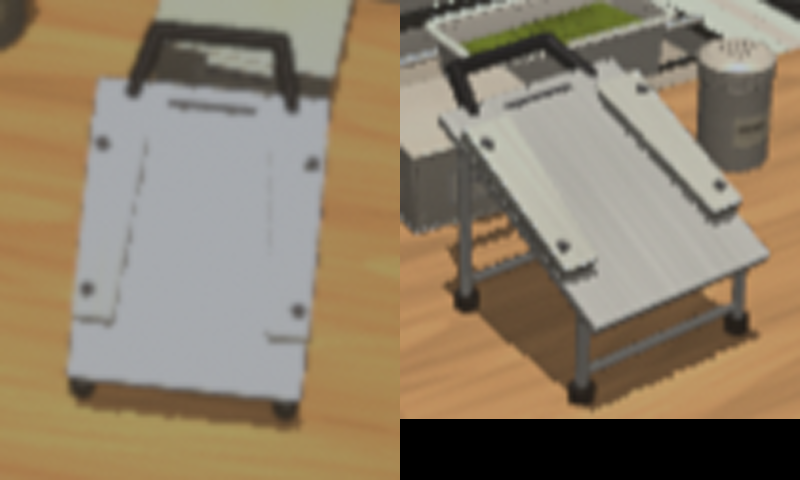

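The crops show the slicer deck corners: top view (314.5,215), (372.5,220), (307.5,289.5), (365.5,295.5), and scene view (331.7,296.6), (376.6,276.4), (290.5,241.5). The insert is held at 23.7 mm opening.

Run:
```python
from plant import robot, optics
from h import *
s=robot.read_state(); print(s['time'],s['eef_pos'],s['joint_positions'])
L=DECK
for c,idx,uv in (('top',[0,1,2,3],[[307.5,289.5],[365.5,295.5],[372.5,220],[314.5,215]]),('scene',[0,1,3],[[331.7,296.6],[376.6,276.4],[290.5,241.5]]),('w1',[0,1],[[97,43],[230,82]])):
    m=optics.camera_model(c) if c!='w1' else np.load('w1.npy',allow_pickle=True).item()
    p,r=fit(m,slicer,DECK[idx],np.array(uv),[560,-15,-.1]); print(c,p,np.degrees(p[2]),r.tolist())
```

```text
5.7 [ 561.79328146 -270.60120823  311.89365523] [ 0.42655117  0.37896888 -0.09241401  1.44700097  0.03568068  1.30770918
 -1.68453389]
top [ 5.68260066e+02 -1.68097159e+01  7.39514498e-02] 4.237105962784149 [[-0.4, 0.3], [0.4, 0.1], [0.2, -0.0], [-0.1, -0.4]]
scene [ 5.67143784e+02 -1.53722025e+01  8.28466375e-02] 4.746762676235635 [[0.2, 0.2], [0.7, 0.2], [-1.1, -1.1]]
w1 [ 5.71757028e+02 -1.80706102e+01  6.96789701e-02] 3.992310907029304 [[-0.1, -0.0], [0.1, 0.0]]
```

```bash
cat >> h.py <<'E'
from scipy.spatial.transform import Rotation
def move(P,s,off): # P slicer pose; off: TCP in slicer frame
    R=Rz(P[2])@RS@np.diag([1,-1,-1]); t=slicer(P,[off])[0]
    R0=np.array(s['ee_rot']); d=R0.T@(t-s['eef_pos'])
    return t,np.round(d,1),np.round(Rotation.from_matrix(R0.T@R).as_rotvec(degrees=True),1)
P=[568.5,-16.8,np.radians(4.3)]
E
python3 - <<'E'
from plant import robot
from h import *
print(move(P,robot.read_state(),[-60,0,85]))
E
```

```text
(array([479.36626568, -23.50199915, 211.24716532]), array([-181.8, -187.4,   99.1]), array([  6.3,  22.9, -29.3]))
```

Request:
{"name": "apply_moves", "arguments": {
  "rows": [
    [[-22,-23,0],[0,0,-5]],
    [[-45,-47,0],[1.3,4.6,-10]],
    [[-68,-70,0],[2.5,9.2,-15]],
    [[-91,-94,0],[3.8,13.8,-20]],
    [[-114,-117,10],[5,18.4,-25]],
    [[-136,-140,30],[6.3,22.9,-29.3]],
    [[-160,-164,55],[6.3,22.9,-29.3]],
    [[-182,-187,80],[6.3,22.9,-29.3]],
    [[-182,-187,99],[6.3,22.9,-29.3]],
    [[-182,-187,99],[6.3,22.9,-29.3]],
    [[-182,-187,99],[6.3,22.9,-29.3]],
    [[-182,-187,99],[6.3,22.9,-29.3]]
  ]
}}

```text
time: 6.7
eef_pos: [476.9, -23.5, 206.8]
ee_rot: [[0.914, 0.073, 0.398], [0.065, -0.997, 0.032], [0.399, -0.003, -0.917]]
contact_force: [0.5, -0.2, -3.8]
grip_width: 23.8
gripper_force: 49.9
```

Run:
```python
from plant import robot, optics
from h import *
s=robot.read_state(); print(s['time'],s['eef_pos'],s['joint_positions'],s['gripper_force'],s['grip_width'])
m=optics.camera_model('wrist'); im=optics.read_camera('wrist'); cv2.imwrite('pics/w3.png',im)
np.save('w3.npy',m,allow_pickle=True)
c=cv2.resize(im[:300,:],None,fx=1.25,fy=1.25); print(move(P,s,[-60,0,85]))
```

```text
6.7 [476.90209419 -23.53212132 206.79658203] [ 0.32813365  0.03798648 -0.38664437  2.25779094  0.00972519  0.43783122
 -1.56195926] 49.915791749954224 23.814874258049713
(array([479.36626568, -23.50199915, 211.24716532]), array([ 4. ,  0.1, -3.1]), array([-0.1,  0.5, -0.2]))
```

View pics/w3.png

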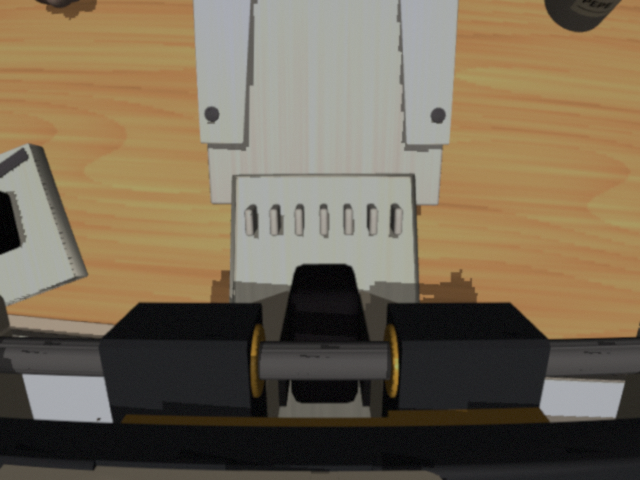

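The view shows rail mouth corners (202,142) and (449,144), inner (243,146) and (404,146), and deck corners (212,204) and (437,205). The insert's narrow top edge runs from (234,176) to (414,175), so it is nearly centred.

Run:
```python
from plant import robot, optics
from h import *
s=robot.read_state(); m=np.load('w3.npy',allow_pickle=True).item()
X=np.array([[0,66,11],[0,-66,11],[0,43.25,11],[0,-43.25,11],[-35,66,0],[-35,-66,0]])
uv=np.array([[202,142],[449,144],[243,146],[404,146],[212,204],[437,205]])
p,r=fit(m,slicer,X,uv,P); print(p,np.degrees(p[2]),r.tolist())
# insert in tool: x,y,yaw, z fixed/free
R0=np.array(s['ee_rot']);t0=np.array(s['eef_pos'])
F=np.diag([1,-1,-1.])
def ins(q,X): return ((np.asarray(X)@Rz(q[2]).T+[q[0],q[1],-15.5])@F)@R0.T+t0
uvI=np.array([[414,175],[234,176]])
q,r=fit(m,ins,TOP[2:],uvI,[0,0,0]); print('insert in tool',q,np.degrees(q[2]),r.tolist())
```

```text
[ 5.69999045e+02 -1.71882298e+01  6.44805144e-02] 3.694461337407144 [[-1.5, 1.0], [-0.0, 0.4], [-0.1, -3.1], [2.4, -2.2], [-1.9, 0.1], [1.8, 0.6]]
insert in tool [ 0.81878456 -0.27044178  0.00501614] 0.2874035409949465 [[-3.5, -0.0], [3.5, -0.1]]
```

```bash
sed -i 's/^P=.*/P=[569.3,-17.0,np.radians(4.0)]/' h.py
python3 - <<'E'
from plant import robot
from h import *
s=robot.read_state()
print(s['time'],s['eef_pos'])
for o in ([-35,0.2,40],[-26,0.2,22]): print(move(P,s,o))
E
```

```text
6.75 [477.25888507 -23.66658737 207.13258485]
(array([521.16001084, -20.16578759, 180.3060358 ]), array([29.6, -0.2, 42.2]), array([-0.2,  0.4,  0.1]))
(array([536.66531716, -19.08155095, 167.52284735]), array([38.7, -0.1, 60.1]), array([-0.2,  0.4,  0.1]))
```

Request:
{"name": "apply_moves", "arguments": {
  "rows": [
    [[10,0,14],[0,0.2,0]],
    [[20,0,28],[-0.2,0.4,0.1]],
    [[29.5,0,42],[-0.2,0.4,0.1]],
    [[35,0,52],[-0.2,0.4,0.1]],
    [[39,0,60],[-0.2,0.4,0.1]],
    [[39,0,60],[-0.2,0.4,0.1]],
    [[39,0,60],[-0.2,0.4,0.1]],
    [[39,0,60],[-0.2,0.4,0.1]]
  ]
}}

```text
time: 7.42
eef_pos: [535.3, -18.5, 166.7]
ee_rot: [[0.912, 0.07, 0.404], [0.064, -0.998, 0.029], [0.405, -0.001, -0.914]]
contact_force: [0.9, -0.4, -3.6]
grip_width: 23.8
gripper_force: 49.9
```

Run:
```python
from plant import robot,optics
from h import *
s=robot.read_state()
print(s['time'],s['eef_pos'],s['contact_force'])
print(move(P,s,[-26,0.2,16]))
m=optics.camera_model('wrist'); im=optics.read_camera('wrist'); cv2.imwrite('pics/w4.png',im)
np.save('w4.npy',m,allow_pickle=True)
```

```text
7.4167 [535.34536688 -18.51800054 166.74852834] [ 0.94988729 -0.38416052 -3.56664286]
(array([539.09979228, -18.91131587, 162.0415746 ]), array([1.5, 0.7, 5.8]), array([-0.1,  0.1,  0. ]))
```

View pics/w4.png

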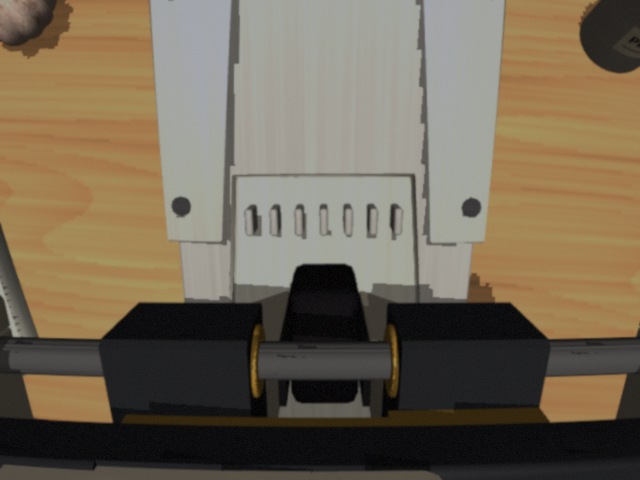

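The insert is between the rails, about 0.7 mm to the left (insert centre column 324, rails 325.7). I'll shift right and lower onto the deck.

Request:
{"name": "apply_moves", "arguments": {
  "rows": [
    [[1,0.8,2],[0,0,0]],
    [[1.5,0.8,4],[0,0,0]],
    [[1.5,0.8,5],[0,0,0]],
    [[1.5,0.8,6],[0,0,0]],
    [[1.5,0.8,6],[0,0,0]],
    [[1.5,0.8,6],[0,0,0]]
  ]
}}

```text
time: 7.97
eef_pos: [539.3, -18.6, 161.3]
ee_rot: [[0.912, 0.071, 0.404], [0.065, -0.997, 0.03], [0.405, -0.001, -0.914]]
contact_force: [0.1, 0.0, -2.8]
grip_width: 23.6
gripper_force: 49.9
```

Request:
{"name": "apply_moves", "arguments": {
  "rows": [
    [[0,0,0.5],[0,0,0]],
    [[0,0,1],[0,0,0]],
    [[0,0,1],[0,0,0]],
    [[0,0,1],[0,0,0]]
  ]
}}

```text
time: 8.3
eef_pos: [539.8, -18.6, 160.5]
ee_rot: [[0.912, 0.071, 0.404], [0.065, -0.997, 0.03], [0.405, -0.001, -0.914]]
contact_force: [-1.4, -0.2, -0.9]
grip_width: 23.5
gripper_force: 49.9
```

Request:
{"name": "apply_moves", "arguments": {
  "rows": [
    [[0,0,0.5],[0,0,0]],
    [[0,0,1],[0,0,0]],
    [[0,0,1],[0,0,0]],
    [[0,0,1],[0,0,0]]
  ]
}}

```text
time: 8.63
eef_pos: [539.8, -18.5, 160.3]
ee_rot: [[0.912, 0.071, 0.404], [0.065, -0.997, 0.029], [0.405, -0.0, -0.914]]
contact_force: [-12.8, 1.1, 15.7]
grip_width: 23.6
gripper_force: 50.0
```

Contact with about 20 N on the deck. I'll ease off 0.7 mm and slide up.

Request:
{"name": "apply_moves", "arguments": {
  "rows": [
    [[0,0,-0.7],[0,0,0]],
    [[3,0,-0.7],[0,0,0]],
    [[6,0,-0.7],[0,0,0]],
    [[10,0,-0.7],[0,0,0]],
    [[14,0,-0.7],[0,0,0]],
    [[18,0,-0.7],[0,0,0]],
    [[22,0,-0.7],[0,0,0]],
    [[26,0,-0.7],[0,0,0]],
    [[30,0,-0.7],[0,0,0]],
    [[30,0,-0.7],[0,0,0]],
    [[30,0,-0.7],[0,0,0]]
  ]
}}

```text
time: 9.55
eef_pos: [566.1, -17.1, 172.1]
ee_rot: [[0.913, 0.071, 0.402], [0.064, -0.998, 0.029], [0.403, -0.001, -0.915]]
contact_force: [-11.8, -0.8, 8.8]
grip_width: 23.5
gripper_force: 50.0
```

Request:
{"name": "apply_moves", "arguments": {
  "rows": [
    [[4,0,-0.4],[0,0,0]],
    [[8,0,-0.4],[0,0,0]],
    [[12,0,-0.4],[0,0,0]],
    [[16,0,-0.5],[0,0,0]],
    [[20,0,-0.5],[0,0,0]],
    [[24,0,-0.5],[0,0,0]],
    [[28,0,-0.5],[0,0,0]],
    [[32,0,-0.5],[0,0,0]],
    [[36,0,-0.5],[0,0,0]],
    [[40,0,-0.5],[0,0,0]],
    [[40,0,-0.5],[0,0,0]]
  ]
}}

```text
time: 10.47
eef_pos: [605.0, -13.9, 189.7]
ee_rot: [[0.911, 0.071, 0.405], [0.065, -0.997, 0.03], [0.407, -0.001, -0.914]]
contact_force: [0.5, -0.4, -1.8]
grip_width: 23.6
gripper_force: 50.0
```

Run:
```python
from plant import robot,optics
from h import *
s=robot.read_state()
R=Rz(P[2])@RS
print(s['time'],R.T@s['contact_force'],R.T@(s['eef_pos']-np.array([P[0],P[1],158])),s['torque'])
m=optics.camera_model('wrist'); im=optics.read_camera('wrist'); cv2.imwrite('pics/w5.png',im[:, :])
```

```text
10.4667 [-0.27075416 -0.42045166 -1.87449078] [45.59131738  0.62634444 14.37902814] [-0.06824067  0.68428758  0.01778087]
```

View pics/w5.png

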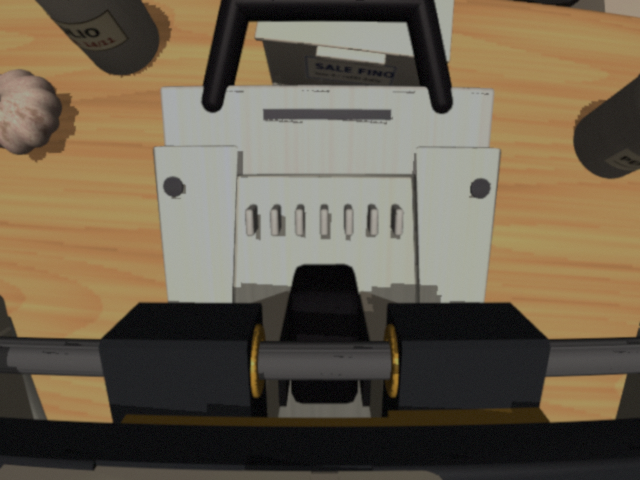

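The insert is in the way with its end near row 175, about 11 mm short of the rail ends at row 148. It is aligned and free of load. Now the wedging push.

Request:
{"name": "apply_moves", "arguments": {
  "rows": [
    [[2,0.5,0.3],[0,0,0]],
    [[4,0.5,0.3],[0,0,0]],
    [[6,0.5,0.3],[0,0,0]],
    [[8,0.5,0.3],[0,0,0]],
    [[10,0.5,0.3],[0,0,0]],
    [[11,0.5,0.3],[0,0,0]],
    [[12,0.5,0.3],[0,0,0]],
    [[12,0.5,0.3],[0,0,0]]
  ]
}}

```text
time: 11.18
eef_pos: [613.7, -14.0, 193.3]
ee_rot: [[0.913, 0.071, 0.402], [0.064, -0.997, 0.029], [0.403, -0.001, -0.915]]
contact_force: [-9.0, 0.1, 3.9]
grip_width: 23.8
gripper_force: 50.0
```

```bash
cat > st.py <<'E'
from plant import robot
from h import *
s=robot.read_state()
R=Rz(P[2])@RS
print(s['time'],R.T@s['contact_force'],R.T@(s['eef_pos']-np.array([P[0],P[1],158])),s['torque'],s['grip_width'])
E
python3 st.py
```

```text
11.1833 [-6.55763516  0.72884298  7.2194096 ] [55.00284858 -0.06420064 14.20265587] [-0.19843457  1.65895807 -0.15123389] 23.776086425976978
```

Request:
{"name": "apply_moves", "arguments": {
  "rows": [
    [[0.7,0,0],[0,0,0]],
    [[1.4,0,0],[0,0,0]],
    [[2,0,0],[0,0,0]],
    [[2,0,0],[0,0,0]]
  ]
}}

```text
time: 11.52
eef_pos: [615.1, -13.8, 194.0]
ee_rot: [[0.913, 0.071, 0.402], [0.065, -0.997, 0.029], [0.403, -0.001, -0.915]]
contact_force: [-10.8, 0.4, 5.0]
grip_width: 23.6
gripper_force: 50.0
```

```bash
python3 st.py
```

```text
11.5167 [-7.78041939  1.16363928  8.95559238] [ 5.65805520e+01 -7.01458305e-03  1.42088337e+01] [-0.11646054  1.90261924 -0.21679855] 23.628612111607556
```

Request:
{"name": "apply_moves", "arguments": {
  "rows": [
    [[0.7,0,-0.2],[0,0,0]],
    [[1.4,0,-0.2],[0,0,0]],
    [[2,0,-0.2],[0,0,0]],
    [[2,0,-0.2],[0,0,0]]
  ]
}}

```text
time: 11.85
eef_pos: [616.2, -13.7, 194.5]
ee_rot: [[0.914, 0.071, 0.4], [0.064, -0.998, 0.029], [0.402, -0.001, -0.916]]
contact_force: [-12.2, -0.3, 4.0]
grip_width: 23.8
gripper_force: 50.0
```

```bash
python3 st.py
```

```text
11.85 [-9.48683212  0.58005299  8.54764299] [5.77780519e+01 4.33221483e-03 1.42089181e+01] [ 7.25032776e-05  2.16277916e+00 -2.33741739e-01] 23.79770884927233
```

Request:
{"name": "apply_moves", "arguments": {
  "rows": [
    [[0.7,0,-0.2],[0,0,0]],
    [[1.4,0,-0.2],[0,0,0]],
    [[2,0,-0.2],[0,0,0]],
    [[2,0,-0.2],[0,0,0]]
  ]
}}

```text
time: 12.18
eef_pos: [617.0, -13.6, 194.9]
ee_rot: [[0.914, 0.071, 0.399], [0.064, -0.998, 0.029], [0.4, -0.001, -0.917]]
contact_force: [-15.0, -0.1, 4.3]
grip_width: 24.0
gripper_force: 50.0
```

```bash
python3 st.py
```

```text
12.1833 [-11.87171832   0.93379969  10.03090285] [5.86764243e+01 1.86223061e-02 1.42165902e+01] [ 0.00547048  2.64857181 -0.28997265] 23.96313436707345
```

Request:
{"name": "apply_moves", "arguments": {
  "rows": [
    [[0.7,0,-0.2],[0,0,0]],
    [[1.4,0,-0.2],[0,0,0]],
    [[2,0,-0.2],[0,0,0]],
    [[2.5,0,-0.2],[0,0,0]],
    [[2.5,0,-0.2],[0,0,0]]
  ]
}}

```text
time: 12.6
eef_pos: [617.8, -13.6, 195.2]
ee_rot: [[0.915, 0.071, 0.396], [0.064, -0.998, 0.029], [0.397, -0.001, -0.918]]
contact_force: [-20.4, 0.4, 6.8]
grip_width: 24.0
gripper_force: 50.0
```

```bash
python3 st.py
```

```text
12.6 [-15.79323752   1.80978463  14.50475553] [5.95078429e+01 2.37749691e-02 1.42087872e+01] [ 0.05792335  3.42508195 -0.23937892] 24.01672643458967
```

Request:
{"name": "apply_moves", "arguments": {
  "rows": [
    [[0.7,0,-0.3],[0,0,0]],
    [[1.4,0,-0.5],[0,0,0]],
    [[2,0,-0.5],[0,0,0]],
    [[2.5,0,-0.5],[0,0,0]],
    [[2.5,0,-0.5],[0,0,0]]
  ]
}}

```text
time: 13.02
eef_pos: [618.0, -13.6, 195.3]
ee_rot: [[0.917, 0.071, 0.393], [0.065, -0.998, 0.028], [0.394, -0.001, -0.919]]
contact_force: [-24.4, 0.2, 3.7]
grip_width: 23.9
gripper_force: 50.0
```

```bash
python3 st.py
```

```text
13.0167 [-20.69580303   1.89214967  13.30433299] [ 5.97628909e+01 -1.80425158e-02  1.41990802e+01] [-0.01683477  4.38597982 -0.11507513] 23.941934574038598
```

The push reached 20.7 N and motion stalled at ~59.8 mm, so it is wedged. I'll release, then retreat square to the deck.

Request:
{"name": "apply_moves", "arguments": {
  "rows": [
    [[0,0,-0.5],[0,0,0]],
    [[-1,0,-0.6],[0,0,0]],
    [[-2,0,-0.6],[0,0,0]],
    [[-3,0,-0.6],[0,0,0]],
    [[-3,0,-0.6],[0,0,0]],
    [[-3,0,-0.6],[0,0,0]]
  ],
  "gripper": 48
}}

```text
time: 13.52
eef_pos: [621.6, -13.4, 198.6]
ee_rot: [[0.912, 0.071, 0.405], [0.064, -0.997, 0.03], [0.406, -0.001, -0.914]]
contact_force: [0.5, 0.4, 0.5]
grip_width: 47.8
gripper_force: 0.0
```

```bash
python3 st.py
```

```text
13.5167 [0.67395008 0.3323612  0.27758971] [ 6.44376753e+01 -3.70038096e-02  1.57759932e+01] [ 0.00917063  0.44177687 -0.01711555] 47.8187077167059
```

Free. Retreat along the deck normal and check.

Request:
{"name": "apply_moves", "arguments": {
  "rows": [
    [[-1,0,-10],[0,0,0]],
    [[-2,0,-30],[0,0,0]],
    [[-2,0,-55],[0,0,0]],
    [[-10,0,-85],[0,0,0]],
    [[-25,0,-115],[0,0,0]],
    [[-45,0,-140],[0,0,0]],
    [[-45,0,-140],[0,0,0]],
    [[-45,0,-140],[0,0,0]]
  ]
}}

```text
time: 14.18
eef_pos: [523.3, -20.7, 310.2]
ee_rot: [[0.911, 0.07, 0.407], [0.064, -0.998, 0.028], [0.408, 0.0, -0.913]]
contact_force: [0.0, 0.0, 0.5]
grip_width: 48.1
gripper_force: 0.0
```

```bash
python3 st.py
python3 - <<'E'
from plant import robot,optics
from h import *
m=optics.camera_model('wrist'); im=optics.read_camera('wrist')
for P0,col in((BOT,(0,255,0)),(BLK,(0,0,255))): draw(m,im,slicer(P,P0+[60,0,0]),col)
draw(m,im,slicer(P,DECK),(255,0,0))
cv2.imwrite('pics/w6.png',im)
E
```

```text
14.1833 [0.21795504 0.01718372 0.41677746] [ 19.70902521  -0.49127241 157.82699418] [-0.01562371  0.43149128  0.03924888] 48.091838272423026
```

View pics/w6.png

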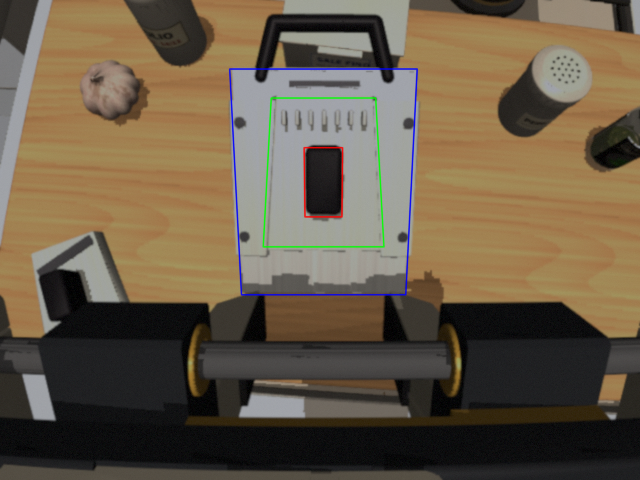

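The drawn tight-fit outline coincides with the insert (narrow end at row 98, block columns 305–342, rows 147–216). The arm is clear, so I'm handing in.

```bash
python3 -c "
from plant import robot
print(robot.sign_off())"
```

```text
the job is handed in; nothing more can be done
None
```

The toothed insert is wedged in the dovetail way at about 60 mm after a 20.7 N push, and the last camera view matched the tight-fit position; it is released with the arm clear, and the job was handed in after about 14 s of the 48 s limit (no verdict was returned).

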